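# Find the hidden release notch and pop the dye case open

### The arm

A 6-joint arm with a two-finger parallel gripper is mounted at the origin on the work surface. World frame = base frame: x ahead of the robot, y to its left, z up, the work surface at z = 0. Lengths are in m, angles in rad, forces in N, time in s.
With the tool pointing down it reaches from about 0.325 to 0.875 m from the base axis. Payload 4.4 kg.
Tool frame: the origin (TCP) lies midway between the tips of the shut fingers; the grasp point (between the pads) lies robot.tcp_to_grasp behind it (robot.tcp_to_grasp is the distance from the TCP to the grasp point, in m); y points along the fingers, x is the direction in which the jaws open and shut, and the axes are right-handed (so a half turn about y gives the same grasp; the last joint's range is limited). The gripper opens to 85 mm and grips with 20 to 120 N. Pads are 22 mm wide; open, the fingers measure 114 mm over their backs; the gripper's body (76 mm by 85 mm) begins 54 mm behind the grasp point. The pads swing forward as they close: fully open they stand 13 mm farther back than shut.
Start: joints at [-1.306, 0.207, 1.542, -0, 1.393, -0.15], TCP at [0.232, -0.526, 0.231] pointing down, gripper open.
Joint ranges: [-2.73, 2.73], [-0.86, 2.22], [0.23, 2.46], [-1.11, 4.25], [0.08, 2.63], [-2.82, 2.82]. Speed limits (rad/s): [2.79, 2.79, 3.14, 3.14, 3.14, 3.14].

### API

Orientations are given as a rotation vector (axis times angle).
In Python, from cell import readout, grab_frame, robot gives the robot as it stands.
- The arm moves only by the tool jog_arm, never from a script. Its argument "rows" is a list of rows, each a list of 6 numbers: the shift along the tool's x, y, z each as a share of 60 cm, from -1 to 1, then the turn, a rotation vector about the tool's x, y, z each as a share of 180 degrees, from -1 to 1. In form: [[dx, dy, dz, ax, ay, az], ...]. A call has 1 to 20 rows; each row shifts and turns the commanded pose from where the row before left it, along the tool's axes as they then stand; what a row does not reach is not made up. A row lasts 1/12 s, in which the tool goes at most 41.7 mm and 7.16 degrees, less where a joint would pass 70% of its speed; a pose out of reach is approached as far as the arm can. A call with a number of a shift or a turn outside -1 to 1 is refused whole. A call with a gripper value outside its range is refused whole. "gripper" is the opening, from -1 (shut) to 1 (fully open), set as the call begins (left out, the last holds). The fingers move at their own pace and stop on an object; "newtons" is the grip in N (left out, the last holds). Time passes only in rows, so rows that do not move let the fingers close. It gives the time, the measured TCP pose, the force and the opening at its end, in the units of the state.
- readout.get_state(): the state, without advancing time (a new reading comes with each control period).
- grab_frame(name): name is "scene" or "top"; returns a dict with "color" (384x512x3 uint8, red, green, blue), "K" (3x3 intrinsics, pixels), "pose" (4x4, takes a point from camera to world coordinates). Camera axes: x right, y down, z forward; pixel columns grow to the right and rows downward; lengths in m; the calibration is good to about 2 mm. A picture is of the moment at which its call begins. There is no depth.
- robot.sign_off(): hands the job in, once; it reports no verdict.
The state is a dict: "t": time; "joint_pos": joint angles; "joint_vel": joint speeds; "joint_torque": joint torques, N m; "eef_pos": TCP position; "tcp_rot": TCP orientation; "contact_force": force on the tool from outside, world axes, zero at the start; "torque": the same for the moment, N m; "opening": finger opening in m.
Only numpy, scipy, OpenCV 4.12 (cv2) and the standard library are available. Lean on these libraries where they do the work, as an engineer would, in place of code of your own. Each camera call takes 0.05 s, during which the arm holds its last target.

### The job

Open the dye-bottle case with a closed gripper: starting at either end of the ledge along its front edge, slide the fingertips along the top of the ledge until they find the hidden notch, then press the release key inside it fully down, so that the lid pops ajar and stays so, and move clear. Do not touch the lid, do not shift or lift the case, and leave the dropper bottles, the beaker and the carton where they stand.

Things in the scene. Friction and masses are not known exactly. Their poses are not given: they have to be found in the camera images.
- case: Grey plastic dye-bottle case, about 3 kg, loose on the bench; 240 mm deep (its x), 400 mm wide (its y). Origin: centre of its underside; z up; its front, with the ledge, faces its -x, towards the robot. Behind the ledge runs a black gutter (x from -80 to -45 mm, floor 70 mm above the bench), and behind that, from x = -44 mm back, lies the lid.
- ledge_mid (a point): Middle of the top of the ledge along the case's front edge (axes as the case's): a flat grey strip 40 mm wide (x) and 400 mm long (y from -200 to 200 mm here), its top 75 mm above the bench, level to 0.5 mm but for the notch.
- notch_range_a (a point): Point on the ledge's top, 58 mm from its middle towards -y. The only notch has its centre at an unknown place between here and notch_range_b. It is 40 mm long along the ledge, as wide as the ledge, open to front and back; its floor is the dark steel release key (34 mm wide), 8 mm below the ledge's top when up and 16 mm below when fully pressed.
- notch_range_b (a point): Point on the ledge's top, 58 mm from its middle towards +y: the other limit of the notch's centre.
- release_key (a joint): How far the release key is pressed down, in m: 0 up, 0.008 fully down. It moves straight down against about 4 N of friction, and stays where it is left; there is no spring. It is linked to the lid.
- lid (a joint): Opening angle of the lid, in rad: 0 closed, 0.10 with the key fully down (its front edge is then about 16 mm higher). It follows the key and stays ajar with it.
- lid_panel: The white lid, 162 by 396 mm and 12 mm thick, its top 88 mm above the bench when closed, with a black carrying handle 100 mm long (along y) in its middle, whose top is 116 mm above the bench. Origin: on the hinge, at the middle of the case's rear edge, 75 mm above the bench; axes as the case's when closed.
- dropper_a: Amber dropper bottle, 32 mm across and 85 mm tall, standing near the left front corner of the case. Origin: centre of its underside.
- dropper_b: Another such dropper bottle, near the right front corner. Origin: centre of its underside.
- beaker: Clear beaker, 68 mm across and 85 mm tall, to the right of the case. Origin: centre of its underside.
- carton: White and blue drink carton, 70 by 70 mm and 191 mm tall, to the left of the case. Origin: centre of its underside.

How it is judged:
On the way, in this order (a step that is already met when the one before it is completed fails the run):
1. fingertips touch the case's ledge near one end (more than 130 mm from its middle), key still up (contact force between the fingers and case above 0.3 N and value of joint release_key below 0.001 m and (y of the grasp point in the frame of case between 0.13 and 0.215 m or y of the grasp point in the frame of case between -0.215 and -0.13 m) and x of the grasp point in the frame of case between -0.135 and -0.07 m), for 0.05 s.
2. fingertips slide inwards on the ledge (touching it 85 to 120 mm from its middle), key still up (contact force between the fingers and case above 0.3 N and value of joint release_key below 0.001 m and (y of the grasp point in the frame of case between 0.085 and 0.12 m or y of the grasp point in the frame of case between -0.12 and -0.085 m) and x of the grasp point in the frame of case between -0.135 and -0.07 m), for 0.05 s.
3. fingertips press the key fully down (contact force between the fingers and case above 0.3 N and value of joint release_key above 0.0068 m), for 0.1 s.
At the end, for the whole second after the job is handed in: The release key is down (at least 6.5 of its 8 mm), the lid is ajar (more than 0.075 rad) and at rest, the case stands flat within 15 mm of where it was, and each bystander is within 20 mm of where it was (value of joint release_key above 0.0065 m and value of joint lid above 0.075 rad and velocity of joint lid below 0.02 rad/s and distance of case from where it was at the start of the episode below 0.015 m and angle between case's own z axis and vertical below 0.03 rad and linear speed of case below 0.01 m/s and distance of each of dropper_a, dropper_b, beaker, carton from where it was at the start of the episode below 0.02 m); the robot touches nothing.
It fails at once if the lid is touched or pried with the fingers (more than 2 N) (contact force between the fingers and lid_panel above 2 N).
It fails at once if the case is shifted by more than 20 mm, lifted or tipped (distance of case from where it was at the start of the episode above 0.02 m or height (world z) of case above 0.006 m or angle between case's own z axis and vertical above 0.05 rad).
It fails at once if a dropper bottle, the beaker or the carton is displaced by more than 20 mm, lifted or tipped (distance of any of dropper_a, dropper_b, beaker, carton from where it was at the start of the episode above 0.02 m or angle between any of dropper_a, dropper_b, beaker, carton's own z axis and vertical above 0.3 rad).
It also fails if it takes over 64 s, if anything falls off the work surface, if the arm or the gripper's body presses on something with over 40 N, if the wrist force passes 120 N, or if a joint passes its speed limit or range.

## Working session

There is one attempt and no reset: what is moved stays moved. The work goes in short steps, Python scripts to look and compute and a tool call to move; the robot and the scene stay as the last step left them, time stands still between calls to the robot, and variables do not carry over. Pictures are saved under pics/ and viewed, and the job is handed in when it is done.

Besides the shell and the picture viewer there is one more tool, called after "Call:" in YAML: its name, and indented under it one key for each argument. jog_arm: Moves the arm, as the interface text tells. Shift numbers are shares of 60 cm and turn numbers shares of 180 degrees, none past 1 either way. Its arguments: {"type":"object","properties":{"rows":{"type":"array","items":{"type":"array","items":{"type":"number"}}},"gripper":{"type":"number"},"newtons":{"type":"number"}},"required":["rows"]}

```bash
mkdir -p pics; ls
python3 - <<'E'
from cell import readout, grab_frame, robot
import cv2,numpy as np
s=readout.get_state()
for k,v in s.items(): print(k,np.round(v,4))
print([ (a,getattr(robot,a)) for a in dir(robot) if not a.startswith('_')])
for n in("scene","top"):
    f=grab_frame(n); np.savez(f"{n}0.npz",**f)
    cv2.imwrite(f"pics/{n}0.png",f["color"][:,:,::-1]); print(n,np.round(f["K"],1),np.round(f["pose"],3))
E
```

```text
pics
t 0.0
joint_pos [-1.3065  0.2074  1.543  -0.      1.3935 -0.1505]
joint_vel [-0.0001 -0.0003 -0.0011  0.0004  0.0003  0.0005]
joint_torque [-9.00000e-04 -3.83036e+01 -2.91598e+01 -4.00000e-04  1.06000e-02
 -0.00000e+00]
eef_pos [ 0.2315 -0.5255  0.2301]
tcp_rot [-1.3758  0.8997 -0.8968]
contact_force [0.3446 0.0104 0.0195]
torque [ 0.0228 -0.0048  0.0008]
opening 0.0853
[('PlanningError', <class 'cell.PlanningError'>), ('sign_off', <function connect.<locals>.done at 0x7f7533a6b7e0>), ('tcp_to_grasp', 0.0187)]
scene [[374.3   0.  254.1]
 [  0.  374.3 192.3]
 [  0.    0.    1. ]] [[-0.745  0.454 -0.489  1.134]
 [ 0.667  0.518 -0.536  0.617]
 [ 0.01  -0.725 -0.689  0.87 ]
 [ 0.     0.     0.     1.   ]]
top [[372.3   0.  258. ]
 [  0.  372.3 194.1]
 [  0.    0.    1. ]] [[ 0.017 -0.981  0.193  0.292]
 [-1.    -0.015  0.009 -0.009]
 [-0.006 -0.193 -0.981  1.381]
 [ 0.     0.     0.     1.   ]]
```

View pics/scene0.png

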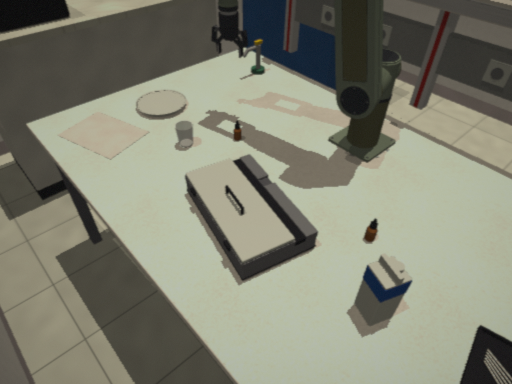

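View pics/top0.png

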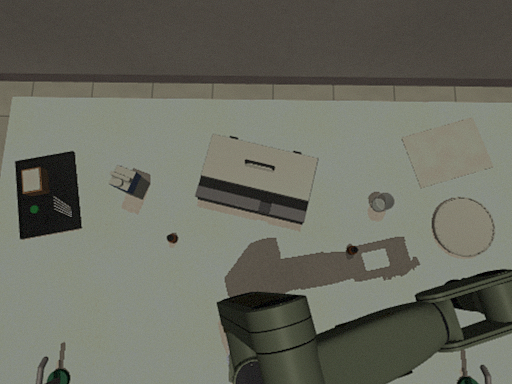

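Run:
```python
import cv2
for n in("scene","top"):
    im=cv2.imread(f"pics/{n}0.png")
    c=im[60:280,130:420] if n=="top" else im[100:340,100:480]
    c=cv2.resize(c,None,fx=2.7 if n=="top" else 2.1,fy=2.7 if n=="top" else 2.1,interpolation=cv2.INTER_CUBIC); cv2.imwrite(f"pics/{n}0z.png",c)
```

```text
(no output)
```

View pics/top0z.png

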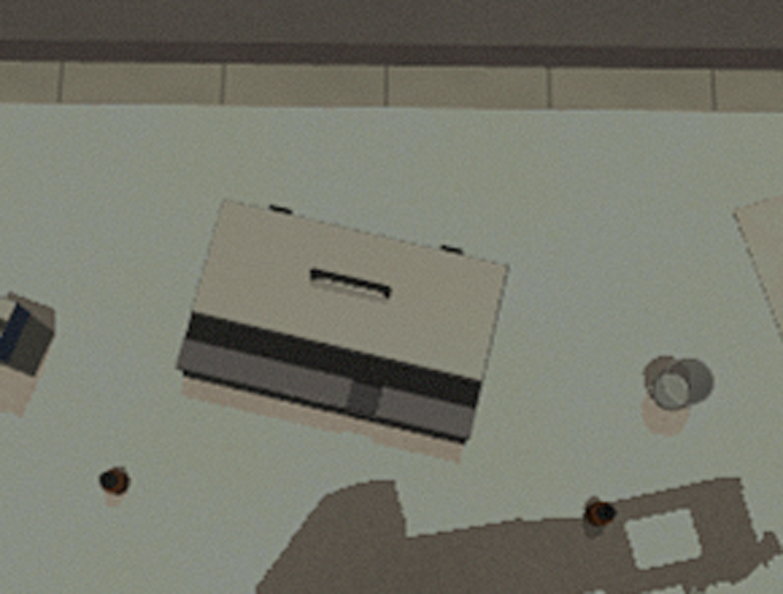

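View pics/scene0z.png

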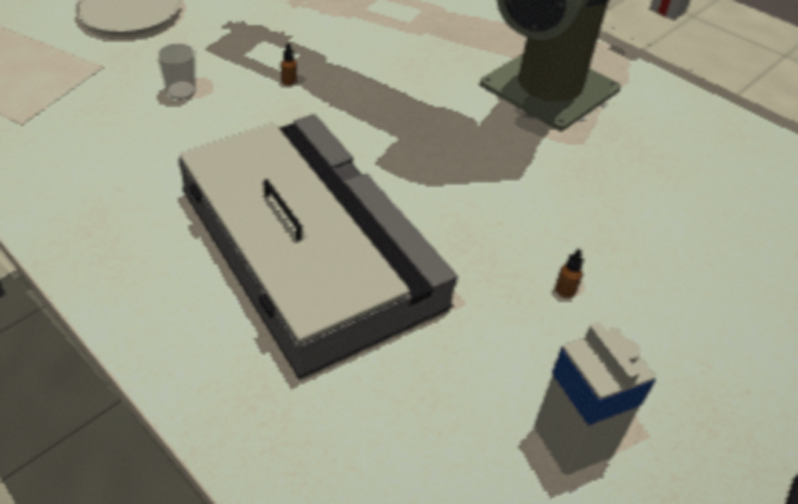

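The top view shows the case, with its ledge from about (196,197) to (303,222) and a darker notch near (264,207). The droppers are at (172,238) and (352,250), the beaker is at (379,202) and the carton is at (130,182). Next I'll measure the ledge.

```bash
cat > h.py <<'E'
import numpy as np,cv2
def ray(f,uv,z):
    uv=np.atleast_2d(uv).astype(float);K=f["K"];P=f["pose"]
    d=np.c_[(uv[:,0]-K[0,2])/K[0,0],(uv[:,1]-K[1,2])/K[1,1],np.ones(len(uv))]@P[:3,:3].T
    return P[:3,3]+d*((z-P[2,3])/d[:,2])[:,None]
def proj(f,p):
    P=f["pose"];q=(np.atleast_2d(p)-P[:3,3])@P[:3,:3];q=q@f["K"].T
    return q[:,:2]/q[:,2:]
E
python3 - <<'E'
from h import *
f=dict(np.load("top0.npz")); im=f["color"]; g=im.max(2).astype(int)
for u in (215,240,264,285): print(u,[(v,g[v,u]) for v in range(180,226)])
# lid mask
hsv=cv2.cvtColor(im,cv2.COLOR_RGB2HSV)
print(hsv[160,230],hsv[160,180],hsv[200,220],hsv[207,264])
m=((g>55)&(g<92)).astype(np.uint8); m[:, :190]=0;m[:,312:]=0;m[:180]=0;m[228:]=0
n,l,st,c=cv2.connectedComponentsWithStats(m,connectivity=4)
for i in range(1,n):
    if st[i,4]>150:
        print(st[i],c[i]); r=cv2.minAreaRect(np.argwhere(l==i)[:,::-1].astype(np.float32)); b=cv2.boxPoints(r); print(b, np.round(ray(f,b,.075),4).tolist())
E
```

```text
215 [(180, np.int64(25)), (181, np.int64(26)), (182, np.int64(27)), (183, np.int64(34)), (184, np.int64(32)), (185, np.int64(33)), (186, np.int64(29)), (187, np.int64(35)), (188, np.int64(34)), (189, np.int64(57)), (190, np.int64(89)), (191, np.int64(82)), (192, np.int64(76)), (193, np.int64(82)), (194, np.int64(83)), (195, np.int64(84)), (196, np.int64(80)), (197, np.int64(83)), (198, np.int64(80)), (199, np.int64(81)), (200, np.int64(75)), (201, np.int64(37)), (202, np.int64(28)), (203, np.int64(74)), (204, np.int64(135)), (205, np.int64(135)), (206, np.int64(133)), (207, np.int64(132)), (208, np.int64(129)), (209, np.int64(134)), (210, np.int64(132)), (211, np.int64(141)), (212, np.int64(140)), (213, np.int64(140)), (214, np.int64(141)), (215, np.int64(140)), (216, np.int64(140)), (217, np.int64(141)), (218, np.int64(141)), (219, np.int64(141)), (220, np.int64(137)), (221, np.int64(136)), (222, np.int64(144)), (223, np.int64(139)), (224, np.int64(136)), (225, np.int64(138))]
240 [(180, np.int64(133)), (181, np.int64(135)), (182, np.int64(139)), (183, np.int64(137)), (184, np.int64
[... 2710 characters left out ...]
33)), (219, np.int64(24)), (220, np.int64(81)), (221, np.int64(136)), (222, np.int64(135)), (223, np.int64(133)), (224, np.int64(133)), (225, np.int64(132))]
[ 27  38 134] [ 35  33 138] [17 21 85] [30 13 58]
[196 185  74  28 795] [230.69308176 198.63647799]
[[194.96126 196.53278]
 [197.65569 184.77524]
 [269.9823  201.3501 ]
 [267.28784 213.10764]] [[0.5363, 0.2285, 0.075], [0.5795, 0.221, 0.075], [0.5231, -0.0398, 0.075], [0.4807, -0.0307, 0.075]]
[269 203  37  20 401] [286.87281796 212.22194514]
[[267.47058 213.11766]
 [270.2353  202.05882]
 [305.7647  210.94118]
 [303.      222.00002]] [[0.4806, -0.0314, 0.075], [0.5205, -0.0407, 0.075], [0.4906, -0.1669, 0.075], [0.4511, -0.1568, 0.075]]
```

Run:
```python
from h import *
from scipy.spatial.transform import Rotation as R
f=dict(np.load("top0.npz")); im=f["color"]; g=cv2.GaussianBlur(im.max(2),(1,1),0).astype(float)
def cross(a,th):  # subpixel crossings
    a=np.asarray(a); i=np.where((a[:-1]-th)*(a[1:]-th)<0)[0]; return i+(th-a[i])/(a[i+1]-a[i]), np.sign(a[i+1]-a[i])
back=[];front=[]
for u in list(range(203,254))+list(range(274,300)):
    vmid=190+ (u-196)*0.2353+1.5
    v0=int(vmid)-8; c,s=cross(g[v0:v0+19,u],57)
    up=[x for x,t in zip(c,s) if t>0 and x<7]; dn=[x for x,t in zip(c,s) if t<0 and x>7]
    if up: back.append((u,v0+up[-1]))
    if dn: front.append((u,v0+dn[0]))
B=ray(f,back,.075);F=ray(f,front,.075)
def fit(P):
    vx,vy,x,y=cv2.fitLine(P[:,:2].astype(np.float32),cv2.DIST_HUBER,0,.001,.001).ravel(); d=np.array([vx,vy]); d*=np.sign(d[1]); return d,np.array([x,y])
db,pb=fit(B);df,pf=fit(F); print("yaw",np.degrees(np.arctan2(-db[0],db[1])),np.degrees(np.arctan2(-df[0],df[1])))
Y=(db+df);Y/=np.linalg.norm(Y); X=np.array([Y[1],-Y[0]]); print("width",(pb-pf)@X)
xc=(pb@X+pf@X)/2
# ends & notch: sample intensity along the centre line
t=np.arange(-.32,.32,.0005); base=X*xc
for off in(-.01,0,.01):
    pts=np.c_[base+X*off+t[:,None]*Y,np.full(len(t),.075)]
    uv=proj(f,pts).astype(np.float32)
    a=cv2.remap(im.max(2),uv[:,0],uv[:,1],cv2.INTER_LINEAR).astype(float).ravel()
    for th in(71,108):
        c,s=cross(a,th); print(off,th,[(round(t[0]+x*.0005,4),int(q)) for x,q in zip(c,s)])
print("X",X,"Y",Y,"xc",xc)
s=R.from_rotvec([-1.3758,.8997,-.8968]).as_matrix(); print(np.round(s,3))
for n,uv,z in (("dropA",(172.5,238),.08),("dropB",(352,250),.08)):
    p=ray(f,uv,z)[0][:2]; print(n,p, p@X-xc,p@Y)
```

```text
yaw -12.8462515 -12.896877
width 0.04051925
-0.01 71 [(np.float64(0.0712), -1), (np.float64(0.1134), 1)]
-0.01 108 [(np.float64(-0.0541), -1)]
0 71 [(np.float64(0.0727), -1)]
0 108 [(np.float64(-0.0538), -1)]
0.01 71 [(np.float64(0.0702), -1)]
0.01 108 [(np.float64(-0.0542), -1)]
X [ 0.9748719  -0.22276632] Y [0.22276632 0.9748719 ] xc 0.49521083
[[ 0.403 -0.001  0.915]
 [-0.915  0.002  0.403]
 [-0.002 -1.     0.   ]]
dropA [0.3871069  0.29872755] -0.1843776340950744 0.37745546393867335
dropB [ 0.3560079  -0.32480408] -0.07579332282082679 -0.2373357876996952
```

Run:
```python
from h import *
f=dict(np.load("top0.npz")); im=f["color"]
Y=np.array([0.22276632,0.9748719]);X=np.array([Y[1],-Y[0]]);xc=.4952
t=np.arange(-.1,.4,.0005)
for off in(-.01,0,.01):
    pts=np.c_[X*(xc+off)+t[:,None]*Y,np.full(len(t),.075)]
    uv=proj(f,pts).astype(np.float32)
    a=cv2.remap(im.max(2),uv[:,0],uv[:,1],cv2.INTER_LINEAR).astype(float).ravel()
    for th in(70,108):
        c=np.where((a[:-1]-th)*(a[1:]-th)<0)[0]; print(off,th,np.round(t[c],4))
# scene check: project model pts
c0=X*xc; 
g=dict(np.load("scene0.npz")); o=g["color"][:,:,::-1].copy()
o=cv2.resize(o[120:300,160:340],None,fx=3.3,fy=3.3)
mid=.1459
for a in(-.02,.02):
  for y in(-.2,.2):
    p=X*(xc+a)+Y*(mid+y); q=(proj(g,[*p,.075])[0]-[160,120])*3.3; cv2.circle(o,(int(q[0]),int(q[1])),3,(0,0,255),1)
cv2.imwrite("pics/chk.png",o)
```

```text
-0.01 70 [0.071 0.113]
-0.01 108 [-0.0545  0.3445]
0 70 [0.112]
0 108 [-0.054   0.3445]
0.01 70 [0.1125]
0.01 108 [-0.0545  0.3445]
```

View pics/chk.png

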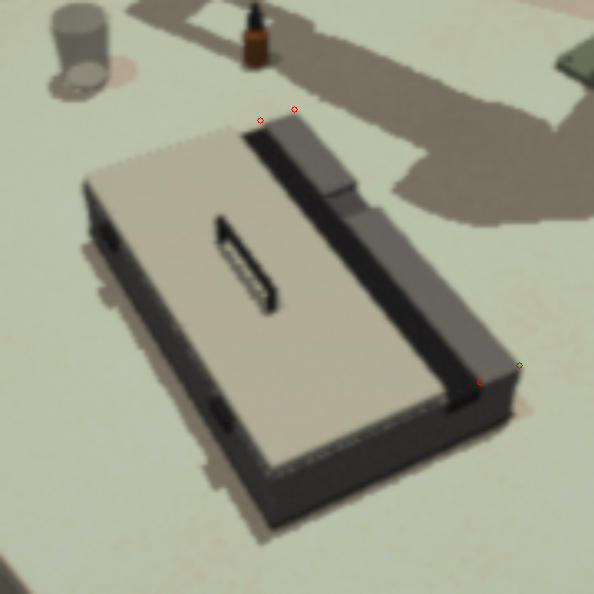

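The rays agree in both views. The ledge is 40.5 mm wide and 399 mm long, its yaw is -12.87°, and the notch is at case y ≈ -53 mm. I'll start at the -y end, with the jaw axis turned to case x and the fingers shut.

Call:
jog_arm:
  gripper: -1
  rows:
    - [0, 0, 0, 0, -0.037, 0]
    - [0, 0, 0, 0, -0.037, 0]
    - [0, 0, 0, 0, -0.037, 0]
    - [0, 0, 0, 0, -0.037, 0]
    - [0, 0, 0, 0, -0.037, 0]
    - [0, 0, 0, 0, -0.037, 0]
    - [0, 0, 0, 0, -0.037, 0]
    - [0, 0, 0, 0, -0.037, 0]
    - [0.0212, 0, 0.0612, 0, 0, 0]
    - [0.0212, 0, 0.0612, 0, 0, 0]
    - [0.0212, 0, 0.0612, 0, 0, 0]
    - [0.0212, 0, 0.0612, 0, 0, 0]
    - [0.0212, 0, 0.0612, 0, 0, 0]
    - [0.0212, 0, 0.0612, 0, 0, 0]
    - [0.0212, 0, 0.0612, 0, 0, 0]
    - [0.0212, 0, 0.0612, 0, 0, 0]
    - [0.0212, 0, 0.0612, 0, 0, 0]
    - [0.0212, 0, 0.0612, 0, 0, 0]
    - [0.0212, 0, 0.0612, 0, 0, 0]
    - [0.0212, 0, 0.0612, 0, 0, 0]

```text
t: 1.77
eef_pos: [0.4796, -0.1291, 0.231]
tcp_rot: [-1.563, 0.178, -0.177]
contact_force: [0.3, -0.9, -0.1]
opening: 0.0
```

```bash
cat > st.py <<'E'
from cell import readout
from h import *
from scipy.spatial.transform import Rotation as R
Y=np.array([0.22276632,0.9748719]);X=np.array([Y[1],-Y[0]])
def st():
    s=readout.get_state(); p=np.array(s["eef_pos"]); m=R.from_rotvec(s["tcp_rot"]).as_matrix()
    print("t",s["t"],"case x %.4f y %.4f z %.4f"%(p[:2]@X-.4952-.1,p[:2]@Y-.1451,p[2]),"F",np.round(s["contact_force"],2),"open",s["opening"]); print("toolx yaw",np.degrees(np.arctan2(m[1,0],m[0,0])),"down",np.round(m[:,1],4))
if __name__=="__main__": st()
E
python3 st.py
```

```text
t 1.7667 case x -0.0989 y -0.1641 z 0.2310 F [ 0.31 -0.86 -0.06] open 1.6426509256828654e-05
toolx yaw -12.956292354500993 down [-4.e-04  1.e-04 -1.e+00]
```

Call:
jog_arm:
  rows:
    - [-0.002, 0.024, 0, 0, 0, 0]
    - [0, 0.024, 0, 0, 0, 0]
    - [0, 0.024, 0, 0, 0, 0]
    - [0, 0.024, 0, 0, 0, 0]
    - [0, 0.024, 0, 0, 0, 0]
    - [0, 0.024, 0, 0, 0, 0]
    - [0, 0.024, 0, 0, 0, 0]
    - [0, 0.024, 0, 0, 0, 0]
    - [0, 0.024, 0, 0, 0, 0]
    - [0, 0.02, 0, 0, 0, 0]
    - [0, 0, 0, 0, 0, 0]

```text
t: 2.68
eef_pos: [0.4754, -0.1295, 0.0866]
tcp_rot: [-1.561, 0.183, -0.172]
contact_force: [-0.7, 0.6, -0.5]
opening: 0.0002
```

```bash
python3 st.py
python3 - <<'E'
from cell import grab_frame
import cv2
for n,c in(("scene",(100,280,180,350)),("top",(140,260,180,330))):
    im=grab_frame(n)["color"][:,:,::-1][c[0]:c[1],c[2]:c[3]]
    cv2.imwrite(f"pics/{n}1.png",cv2.resize(im,None,fx=3.3,fy=3.3,interpolation=cv2.INTER_CUBIC))
E
```

```text
t 2.6833 case x -0.1029 y -0.1655 z 0.0866 F [-0.69  0.63 -0.55] open 0.0002279943389246041
toolx yaw -12.957446283210073 down [-0.0062  0.0029 -1.    ]
```

View pics/scene1.png

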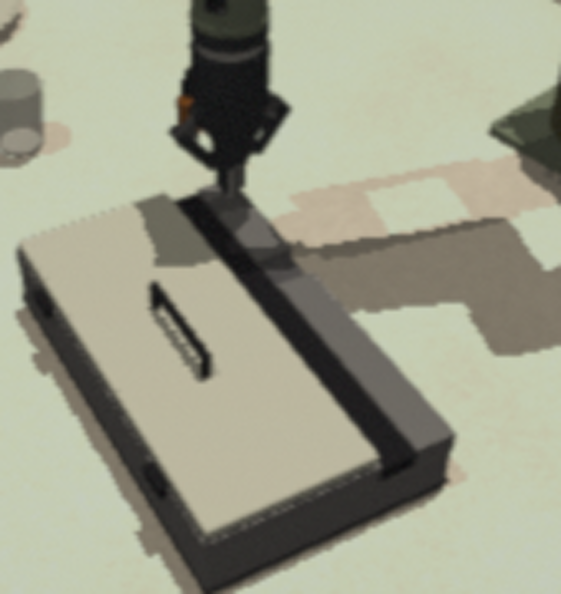

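View pics/top1.png

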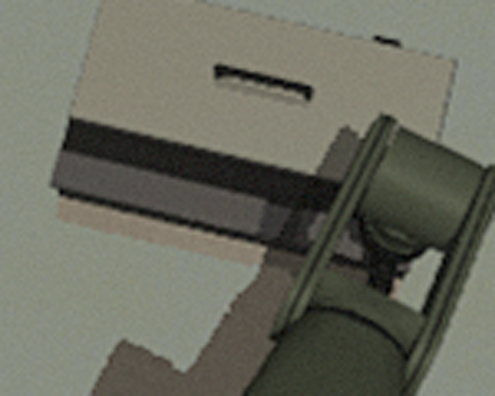

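The fingertips are over the ledge near its -y end: scene crop (230,190), ledge below. Next I'll lower them gently until they touch.

Call:
jog_arm:
  rows:
    - [0, 0.003, 0, 0, 0, 0]
    - [0, 0.003, 0, 0, 0, 0]
    - [0, 0.003, 0, 0, 0, 0]
    - [0, 0.003, 0, 0, 0, 0]
    - [0, 0.002, 0, 0, 0, 0]
    - [0, 0.002, 0, 0, 0, 0]
    - [0, 0, 0, 0, 0, 0]
    - [0, 0, 0, 0, 0, 0]

```text
t: 3.45
eef_pos: [0.478, -0.1307, 0.08]
tcp_rot: [-1.563, 0.178, -0.177]
contact_force: [0.0, -0.4, 0.0]
opening: 0.0
```

```bash
python3 st.py
```

```text
t 3.45 case x -0.1000 y -0.1661 z 0.0800 F [ 0.02 -0.36  0.05] open 1.8553180372138388e-05
toolx yaw -12.953892081572567 down [-1.e-04  1.e-04 -1.e+00]
```

Call:
jog_arm:
  rows:
    - [0, 0.003, 0, 0, 0, 0]
    - [0, 0.003, 0, 0, 0, 0]
    - [0, 0.001, 0, 0, 0, 0]
    - [0, 0.001, 0, 0, 0, 0]
    - [0, 0, 0, 0, 0, 0]
    - [0, 0, 0, 0, 0, 0]
    - [0, 0, 0, 0, 0, 0]

```text
t: 4.03
eef_pos: [0.4781, -0.1308, 0.0753]
tcp_rot: [-1.564, 0.177, -0.178]
contact_force: [-0.2, 0.5, 0.5]
opening: 0.0001
```

Call:
jog_arm:
  rows:
    - [0, 0.001, 0, 0, 0, 0]
    - [0, 0, 0, 0, 0, 0]
    - [0, 0, 0, 0, 0, 0]

```text
t: 4.28
eef_pos: [0.4782, -0.1308, 0.0751]
tcp_rot: [-1.564, 0.177, -0.178]
contact_force: [-1.8, 0.5, 3.9]
opening: 0.0002
```

The tips touched at z = 75.1 mm, matching the ledge height, with a 3.9 N reaction. Next I'll slide them inwards.

Call:
jog_arm:
  rows:
    - [0, 0.0005, 0.006, 0, 0, 0]
    - [0, 0, 0.006, 0, 0, 0]
    - [0, 0, 0.006, 0, 0, 0]
    - [0, 0, 0.006, 0, 0, 0]
    - [0, 0, 0.006, 0, 0, 0]
    - [0, 0, 0.006, 0, 0, 0]
    - [0, 0, 0.006, 0, 0, 0]
    - [0, 0, 0.006, 0, 0, 0]

```text
t: 4.95
eef_pos: [0.4854, -0.1032, 0.0751]
tcp_rot: [-1.565, 0.176, -0.179]
contact_force: [-1.3, -4.5, 5.6]
opening: -0.0001
```

```bash
python3 st.py
```

```text
t 4.95 case x -0.0990 y -0.1375 z 0.0751 F [-1.3  -4.46  5.6 ] open -6.690674938816152e-05
toolx yaw -12.928885839541023 down [ 0.0016 -0.0018 -1.    ]
```

Call:
jog_arm:
  rows:
    - [0, 0, 0.006, 0, 0, 0]
    - [0, 0, 0.006, 0, 0, 0]
    - [0, 0, 0.006, 0, 0, 0]
    - [0, 0, 0.006, 0, 0, 0]
    - [0, 0, 0.006, 0, 0, 0]
    - [0, 0, 0.006, 0, 0, 0]
    - [0, 0, 0.006, 0, 0, 0]
    - [0, 0, 0.006, 0, 0, 0]
    - [0, 0, 0.006, 0, 0, 0]
    - [0, 0, 0, 0, 0, 0]
    - [0, 0, 0, 0, 0, 0]

```text
t: 5.87
eef_pos: [0.4927, -0.071, 0.0751]
tcp_rot: [-1.564, 0.176, -0.179]
contact_force: [-0.5, -3.2, 5.6]
opening: -0.0002
```

```bash
python3 st.py
```

```text
t 5.8667 case x -0.0991 y -0.1045 z 0.0751 F [-0.47 -3.22  5.64] open -0.00018792823104384288
toolx yaw -12.92453529306375 down [ 1.8e-03 -6.0e-04 -1.0e+00]
```

Call:
jog_arm:
  rows:
    - [0, 0, 0.006, 0, 0, 0]
    - [0, 0, 0.006, 0, 0, 0]
    - [0, 0, 0.006, 0, 0, 0]
    - [0, 0, 0.006, 0, 0, 0]
    - [0, 0, 0.006, 0, 0, 0]
    - [0, 0, 0.006, 0, 0, 0]
    - [0, 0, 0.006, 0, 0, 0]
    - [0, 0, 0.006, 0, 0, 0]
    - [0, 0, 0, 0, 0, 0]

```text
t: 6.62
eef_pos: [0.4991, -0.0428, 0.075]
tcp_rot: [-1.564, 0.176, -0.178]
contact_force: [0.0, -2.4, 6.7]
opening: -0.0001
```

Call:
jog_arm:
  rows:
    - [0, 0, 0.004, 0, 0, 0]
    - [0, 0, 0.004, 0, 0, 0]
    - [0, 0, 0, 0, 0, 0]

```text
t: 6.87
eef_pos: [0.5, -0.0382, 0.0749]
tcp_rot: [-1.564, 0.176, -0.178]
contact_force: [-0.4, -2.1, 5.6]
opening: 0.0001
```

Call:
jog_arm:
  rows:
    - [0, 0, 0.004, 0, 0, 0]
    - [0, 0, 0.004, 0, 0, 0]
    - [0, 0, 0, 0, 0, 0]

```text
t: 7.12
eef_pos: [0.5008, -0.0335, 0.0747]
tcp_rot: [-1.564, 0.176, -0.178]
contact_force: [0.1, -3.4, 5.3]
opening: 0.0
```

Call:
jog_arm:
  rows:
    - [0, 0, 0.004, 0, 0, 0]
    - [0, 0, 0.004, 0, 0, 0]
    - [0, 0, 0, 0, 0, 0]

```text
t: 7.37
eef_pos: [0.5005, -0.0276, 0.0734]
tcp_rot: [-1.562, 0.179, -0.175]
contact_force: [0.4, 0.7, -0.1]
opening: 0.0001
```

```bash
python3 st.py
```

```text
t 7.3667 case x -0.1011 y -0.0605 z 0.0734 F [ 0.39  0.7  -0.06] open 0.00013047490277573887
toolx yaw -12.944101278993712 down [-0.0021  0.0021 -1.    ]
```

The force dropped to zero at y ≈ -61 mm, as predicted for the trailing edge leaving the ledge, so the tips are in the notch. I'll centre them and press.

Call:
jog_arm:
  rows:
    - [0, 0, 0.006, 0, 0, 0]
    - [0, 0, 0.006, 0, 0, 0]
    - [0, 0, 0, 0, 0, 0]
    - [0, 0.004, 0, 0, 0, 0]
    - [0, 0.004, 0, 0, 0, 0]
    - [0, 0.004, 0, 0, 0, 0]
    - [0, 0, 0, 0, 0, 0]
    - [0, 0, 0, 0, 0, 0]

```text
t: 8.03
eef_pos: [0.5029, -0.0221, 0.0669]
tcp_rot: [-1.563, 0.178, -0.177]
contact_force: [-0.6, 1.2, -0.1]
opening: 0.0001
```

```bash
python3 st.py
```

```text
t 8.0333 case x -0.1000 y -0.0546 z 0.0669 F [-0.57  1.23 -0.05] open 7.334267054824211e-05
toolx yaw -12.965317592531022 down [-6.e-04  1.e-04 -1.e+00]
```

Call:
jog_arm:
  rows:
    - [0, 0.002, 0, 0, 0, 0]
    - [0, 0.002, 0, 0, 0, 0]
    - [0, 0.002, 0, 0, 0, 0]
    - [0, 0.002, 0, 0, 0, 0]
    - [0, 0.002, 0, 0, 0, 0]
    - [0, 0.002, 0, 0, 0, 0]
    - [0, 0, 0, 0, 0, 0]
    - [0, 0, 0, 0, 0, 0]

```text
t: 8.7
eef_pos: [0.5032, -0.0221, 0.0598]
tcp_rot: [-1.564, 0.177, -0.178]
contact_force: [-1.1, -0.2, 1.6]
opening: 0.0002
```

Call:
jog_arm:
  rows:
    - [0, 0.001, 0, 0, 0, 0]
    - [0, 0.001, 0, 0, 0, 0]
    - [0, 0, 0, 0, 0, 0]
    - [0, 0, 0, 0, 0, 0]

```text
t: 9.03
eef_pos: [0.5032, -0.0221, 0.0589]
tcp_rot: [-1.564, 0.177, -0.178]
contact_force: [-1.3, -1.3, 3.5]
opening: 0.0002
```

Call:
jog_arm:
  rows:
    - [0, 0.001, 0, 0, 0, 0]
    - [0, 0.001, 0, 0, 0, 0]
    - [0, 0, 0, 0, 0, 0]
    - [0, 0, 0, 0, 0, 0]

```text
t: 9.37
eef_pos: [0.5033, -0.0221, 0.0587]
tcp_rot: [-1.564, 0.177, -0.177]
contact_force: [-4.2, -0.4, 10.7]
opening: -0.0002
```

```bash
python3 st.py
```

```text
t 9.3667 case x -0.0996 y -0.0546 z 0.0587 F [-4.2  -0.43 10.7 ] open -0.0001974464180574845
toolx yaw -12.943183683467373 down [ 1.e-04 -3.e-04 -1.e+00]
```

The key is at its stop: the force rose to 10.7 N with only 0.2 mm of further travel. I'll lift straight up and move clear.

Call:
jog_arm:
  rows:
    - [0, 0, 0, 0, 0, 0]
    - [0, -0.005, 0, 0, 0, 0]
    - [0, -0.01, 0, 0, 0, 0]
    - [0, -0.02, 0, 0, 0, 0]
    - [0, -0.03, 0, 0, 0, 0]
    - [0, -0.04, 0, 0, 0, 0]
    - [0, -0.05, 0, 0, 0, 0]
    - [0, -0.05, 0, 0, 0, 0]
    - [0, -0.05, 0, 0, 0, 0]
    - [-0.02, -0.02, -0.05, 0, 0, 0]
    - [-0.02, 0, -0.06, 0, 0, 0]
    - [-0.02, 0, -0.06, 0, 0, 0]
    - [-0.02, 0, -0.06, 0, 0, 0]
    - [-0.02, 0, -0.06, 0, 0, 0]
    - [-0.02, 0, -0.06, 0, 0, 0]
    - [-0.02, 0, -0.06, 0, 0, 0]
    - [-0.02, 0, -0.06, 0, 0, 0]
    - [0, 0, 0, 0, 0, 0]
    - [0, 0, 0, 0, 0, 0]
    - [0, 0, 0, 0, 0, 0]

```text
t: 11.03
eef_pos: [0.3463, -0.2749, 0.2223]
tcp_rot: [-1.562, 0.178, -0.178]
contact_force: [-0.4, 0.8, -0.2]
opening: 0.0002
```

```bash
python3 st.py
python3 - <<'E'
from cell import grab_frame
from h import *
for n,c in(("scene",(100,340,100,480)),("top",(60,280,130,420))):
    f=grab_frame(n); np.savez(f"{n}2.npz",**f); im=f["color"][:,:,::-1]
    z=im[c[0]:c[1],c[2]:c[3]]
    cv2.imwrite(f"pics/{n}2.png",cv2.resize(z,None,fx=2.1 if n=="scene" else 2.7,fy=2.1 if n=="scene" else 2.7,interpolation=cv2.INTER_CUBIC))
E
```

```text
t 11.0333 case x -0.1964 y -0.3360 z 0.2223 F [-0.41  0.82 -0.24] open 0.00015976258491147942
toolx yaw -13.005792164715134 down [ 2.0e-04  1.1e-03 -1.0e+00]
```

View pics/scene2.png

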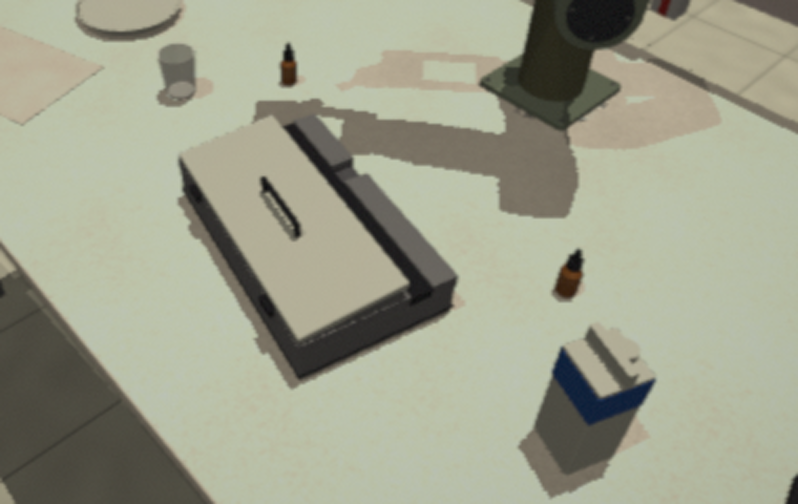

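View pics/top2.png

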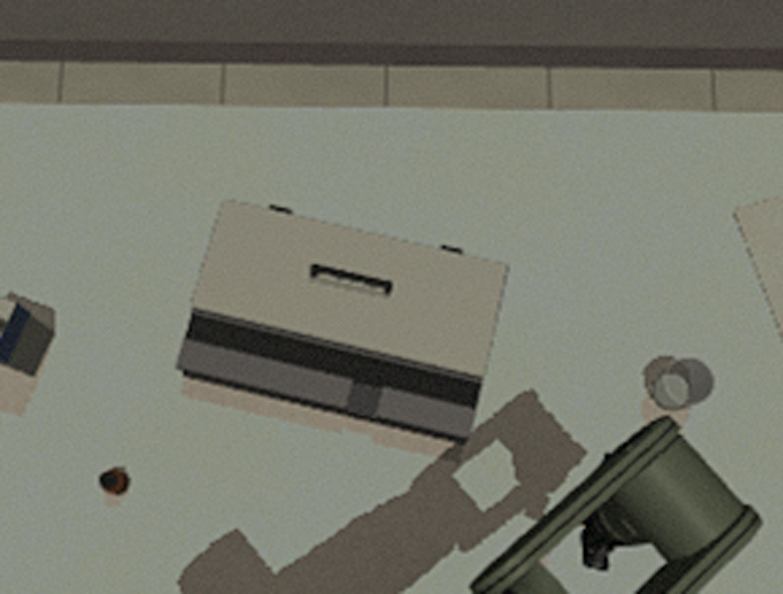

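The lid's front edge is visibly raised: its corner in the scene crop rose from about (410,294) to (410,287). The case corners and the bystanders are at the same pixels as before, and the arm is clear. I'll hand the job in.

```bash
python3 -c "
from cell import robot
print(robot.sign_off())"
```

```text
the job is handed in; nothing more can be done
None
```

The case is open: I pressed the release key fully down, the lid is ajar, and the arm is clear. I handed the job in after about 11 s of the 64 s allowed; no verdict is reported.

- **Slide:** With the gripper shut, I touched the ledge at y ≈ -166 mm (75.1 mm high, about 4 N). I slid inwards until the tips dropped free at y ≈ -61 mm, which matched the notch I had measured at y ≈ -53 mm.
- **Press:** I pressed at y ≈ -55 mm until the tips reached 58.7 mm, about 16.4 mm below the ledge top. There the force rose to 10.7 N with only 0.2 mm more travel, so the key was at its stop.
- **Last pictures:** The lid's front edge is visibly raised. The case, both droppers, the beaker and the carton show no visible shift. In the top view's close-up the arm covers the right-hand dropper, so I checked that one only in the scene view.
- **Not measured:** I judged the lid angle only by eye. Its front corner rose about 3 pixels, against roughly 4 expected for a fully opened lid.

No check failed.

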